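# Bridge the staining trough and set a chamber slide on it

### The job

Get the staining trough ready: move the tall capped bottle that stands in front of the rod bin's slot into the free half of the open white carton, standing it beside the jar, keeping it upright all the way and not knocking the jar over. Then take the steel rod out through the slot in the bin's front wall (its ball end passes only the wide upper part of the slot, so tilt the rod up into it and draw it out) and lay it in the empty pair of notches of the white trough, level and beside the rod that is already there. Finally lay the chamber slide, wells up, crosswise over the middle of the two rods.

Things in the scene. Friction and masses are not known exactly. Their poses are not given: they have to be found in the camera images.
- rod_bin: Rod bin (fixed): narrow aluminium box 136 mm deep (its x), 64 wide (its y), 140 tall in front, 72 at the back; closed clear roof slopes down to the back. Origin on the worktop; x points to the back. Front wall: outer face at x = -72 mm, 5 thick, has the slot; rear wall's inner face at x = 61; floor 4 mm thick.
- bin_window (a point): Middle of the wide window of the slot (112 mm above the worktop, mid-wall), axes as the bin. Window 34 mm wide, z = 94 to 130 mm, closed above; below it a narrow part 13 mm wide from z = 70 (sill the rod rests on) to 94 mm, which no ball passes. Inside, a lip slopes 18 mm inward and down at 40 degrees from the window's lower edge: it catches the ball if the rod is only pulled.
- rod: Steel rod leaning in the bin (loose, 150 g): 10 mm thick, a black 22 mm ball on each end (centres 118 mm from the middle, 258 mm over all). Origin: middle, on the axis; x along the rod to the end outside. It rises to the front at about 27 degrees and sticks out about 110 mm; lifted about its inner ball to 39 degrees it lies in the middle of the window.
- rod_tail (a point): Centre of the ball on the rod's inner end, 118 mm from its middle. At the start it lies on the bin's floor, against the rear wall.
- trough: Staining trough (fixed): white open box 196 mm long (its x), 130 wide (its y); long walls 62 tall, 4 thick; end walls 64 tall, 5 thick; floor 4. Origin on the worktop under its middle; axes level, z up. Notches in the end walls carry rods along x, at y = -24 mm (taken) and y = +24 mm (empty, nearer the robot).
- trough_empty (a point): Where the middle of the rod comes to lie in the empty notches: y = +24 mm in the trough, 61 mm above the worktop; axes as the trough. Notches: 12 mm wide at the bottom (z = 56 mm), flaring to 28 mm at the top (z = 64 mm). The balls stay outside the end walls, 10 mm play either way lengthwise. Either end of the rod may be at either side.
- rod_b: Second, equal rod (loose) in the far pair of notches of the trough, where it must stay. Origin: its middle, on the axis; x along it.
- chamber_slide: Chamber slide (loose, 30 g), flat on the worktop: glass slide 76 x 26 x 2.5 mm with a clear frame of eight wells on it, 52 long, 24 wide (grasp across this), up to 14.5 mm in all; white field at one end. Origin: centre of the underside; x along it, z up. The frame's middle is at x = +4 mm. On the rods its underside is 66 mm above the worktop.
- tall_bottle: Tall capped bottle (loose, 180 to 350 g, easily tipped): body 54 mm in diameter, straight to 105 mm, then a shoulder; straight cap 48 mm in diameter from 124 to 150 mm, best grasped from above. Origin: centre of the underside, z up. It stands about 150 mm in front of the bin's front wall, in the way of the rod.
- carton: Open white carton (fixed): 86 mm (its x) by 170 mm (its y), walls 3 mm thick and 56 mm tall, floor 2 mm. Origin: centre of the underside, z up. Its half about y = +42 mm holds the jar, the half about y = -42 mm is free.
- jar: Jar standing in the carton (loose): white, white cap, 52 mm in diameter, 88 mm tall. Origin: centre of the underside.
Things that resemble listed ones, but are neither listed nor needed, are in the scene too. Of the things that look like the chamber_slide, take the one that is farthest to the robot's left at the start.

How it is judged:
By the outcome, as a careful person would: the job done as asked, in the order asked, and still so for the second after the job is handed in, with the robot touching nothing.
It also fails if it takes over 72 s, if anything falls off the work surface, if the arm or the gripper's body presses on something with over 40 N, if the wrist force passes 120 N, or if a joint passes its speed limit or range.

### The arm

A 7-joint arm with a two-finger parallel gripper is mounted at the origin on a cart in front of the work surface, level with it; the furniture and walls round the work are solid. World frame = base frame: x ahead of the robot, y to its left, z up, the work surface at z = 0. Lengths are in m, angles in rad, forces in N, time in s.
With the tool pointing down it reaches from about 0.35 to 0.9 m from the base axis. Payload 8.1 kg.
Tool frame: the origin (TCP) lies midway between the tips of the shut fingers; the grasp point (between the pads) lies 19 mm behind it; z points along the fingers, y is the line along which they close (so a half turn about z gives the same grasp; the last joint's range is limited). The gripper opens to 92 mm and grips with 3 to 60 N. Pads are 19 mm wide; open, the fingers measure 130 mm over their backs; the gripper's body (75 mm by 190 mm) begins 47 mm behind the grasp point.
Start: joints at [1.054, 0.434, 0.025, 1.573, -0.012, 1.134, -0.075], TCP at [0.251, -0.572, 0.227] pointing down, gripper open.
Joint ranges: [-2.62, 2.62], [-0.44, 2.09], [-1.27, 1.32], [0.08, 2.57], [-1.32, 4.46], [0.12, 2], [-2.74, 2.74]. Speed limits (rad/s): [2.22, 2.22, 3.01, 3.01, 3.14, 3.14, 3.14].

### API

Orientations are given as a unit quaternion [x, y, z, w].
In Python, from workcell import env gives the robot as it stands. The module is installed in compiled form; this text tells all that it offers.
- The arm moves only by the shell command python3 -m handwheel 'ROWS'. ROWS is a JSON object of lists of equal length, an entry for each row: "delta_pos": the shift along the tool's x, y, z in mm, a list of three; "rotation": the turn, a rotation vector about the tool's x, y, z in rad, a list of three; "claw": the finger opening in mm, from 0 to 91.8. A call has 1 to 5 rows; each row shifts and turns the commanded pose from where the row before left it, along the tool's axes as they then stand; what a row does not reach is not made up. A row lasts 1/12 s, in which the tool goes at most 41.7 mm and 7.16 degrees, less where a joint would pass 70% of its speed; a pose out of reach is approached as far as the arm can. A call with a gripper value outside its range is refused whole. The fingers move at their own pace and stop on an object; the grip force is fixed at half the most. Time passes only in rows, so rows that do not move let the fingers close. It gives the time, the measured TCP pose, the force, the opening and the grip force at its end, in the units of the state.
- env.read_state(): the state, without advancing time (a new reading comes with each control period).
- env.get_image(name): name is "side" or "top" or "wrist"; returns the picture (384x512x3 uint8, red, green, blue); there is no depth.
- env.calibration(name): a dict with "intrinsics" (3x3 intrinsics, pixels), "origin" and "attitude" of the camera in the world. Camera axes: x right, y up, looking along -z (the intrinsics and any distortion apply to the point x, -y, -z); pixel columns grow to the right and rows downward; lengths in m; the calibration is good to about 2 mm. A picture is of the moment at which its call begins: read the wrist's pose just before it. calibration takes no time and is no camera call; for the wrist camera it gives the pose at the moment of the call.
- env.finish_job(): hands the job in; it is judged then, once.
The state is a dict: "time_s": time; "qpos": joint angles; "qd": joint speeds; "joint_efforts": joint torques, N m; "ee_pos": TCP position; "orientation": TCP orientation; "wrist_force": force on the tool from outside, world axes, zero at the start; "ft_torque": the same for the moment, N m; "opening": finger opening in m; "finger_force": force on a finger pad.
Only numpy, scipy, OpenCV 4.12 (cv2) and the standard library are available. Lean on these libraries where they do the work, as an engineer would, in place of code of your own. Each camera call takes 0.05 s, during which the arm holds its last target. There are 200 camera calls.

## Working session

There is one attempt and no reset: what is moved stays moved. The work goes in short steps, Python scripts to look and compute and a shell command to move; the robot and the scene stay as the last step left them, time stands still between calls to the robot, and variables do not carry over. Pictures are saved under pics/ and viewed, at most 10 in all, crops included, and the job is handed in when it is done.

```bash
mkdir -p pics; cat > h.py <<'E'
import numpy as np, cv2
from scipy.spatial.transform import Rotation as R
from workcell import env
def rot(a):
    a=np.array(a,float)
    return a if a.shape==(3,3) else R.from_quat(a).as_matrix()
def ray(c,u,v):
    K=np.array(c["intrinsics"]); d=np.linalg.inv(K)@[u,v,1]
    d=np.array([d[0],-d[1],-d[2]]); return np.array(c["origin"]),rot(c["attitude"])@d
def atz(c,u,v,z):
    o,d=ray(c,u,v); return o+d*(z-o[2])/d[2]
def proj(c,p):
    q=rot(c["attitude"]).T@(np.array(p)-c["origin"]); K=np.array(c["intrinsics"]); x=K@[q[0],-q[1],-q[2]]; return x[:2]/x[2]
def tri(c1,p1,c2,p2):
    o1,d1=ray(c1,*p1);o2,d2=ray(c2,*p2); s=np.linalg.lstsq(np.c_[d1,-d2],o2-o1,rcond=None)[0]
    a=o1+s[0]*d1;b=o2+s[1]*d2; return (a+b)/2,np.linalg.norm(a-b)
E
python3 - <<'E'
from h import *
for n in ["side","top"]:
    im=env.get_image(n); cv2.imwrite(f"pics/{n}0.png",cv2.resize(im[:,:,::-1],(800,600),interpolation=cv2.INTER_CUBIC)); cv2.imwrite(f"pics/raw_{n}0.png",im[:,:,::-1])
    print(n,env.calibration(n))
print(env.read_state())
E
```

```text
side {'intrinsics': array([[370.2888514 ,   0.        , 249.88188206],
       [  0.        , 370.2888514 , 190.52731986],
       [  0.        ,   0.        ,   1.        ]]), 'origin': array([ 0.18859327, -0.90786381,  0.69120045]), 'attitude': array([ 0.47548742, -0.09509291, -0.14558033,  0.86236617])}
top {'intrinsics': array([[442.39385152,   0.        , 254.7916431 ],
       [  0.        , 442.39385152, 186.40026001],
       [  0.        ,   0.        ,   1.        ]]), 'origin': array([ 0.24555843, -0.0407291 ,  1.60835983]), 'attitude': array([-0.05994363,  0.07125576,  0.70475659, -0.70331183])}
{'time_s': 0.1, 'qpos': array([ 1.05439561,  0.43511907,  0.02496203,  1.57400839, -0.01160331,
        1.13398766, -0.0751139 ]), 'qd': array([-0.00047081,  0.00043521,  0.0005621 , -0.00220723, -0.00029008,
       -0.00216977, -0.00059316]), 'joint_efforts': array([ 2.35985215e-03, -6.69127965e+01,  9.87686925e-01, -3.15145683e+01,
       -6.04945282e-02,  3.74266924e-02,  3.68035194e-05]), 'ee_pos': array([ 0.25108307, -0.57185011,  0.22604369]), 'orientation': array([ 9.78679760e-01,  2.05390978e-01, -1.98381649e-04, -6.59568608e-04]), 'wrist_force': array([ 0.05345236, -0.87030243, -0.07331917]), 'ft_torque': array([ 0.00440576,  0.00354099, -0.0090891 ]), 'finger_force': 0.0, 'opening': 0.09170298722071964}
```

View pics/top0.png

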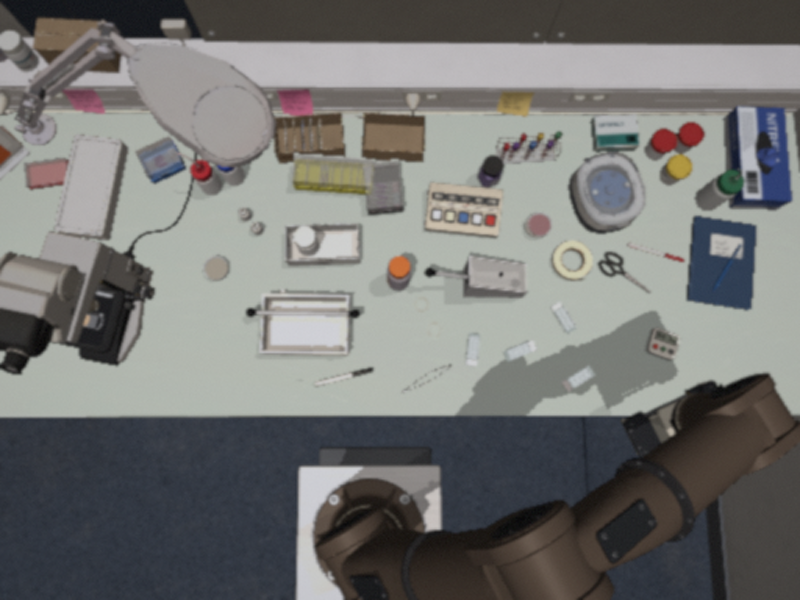

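View pics/side0.png

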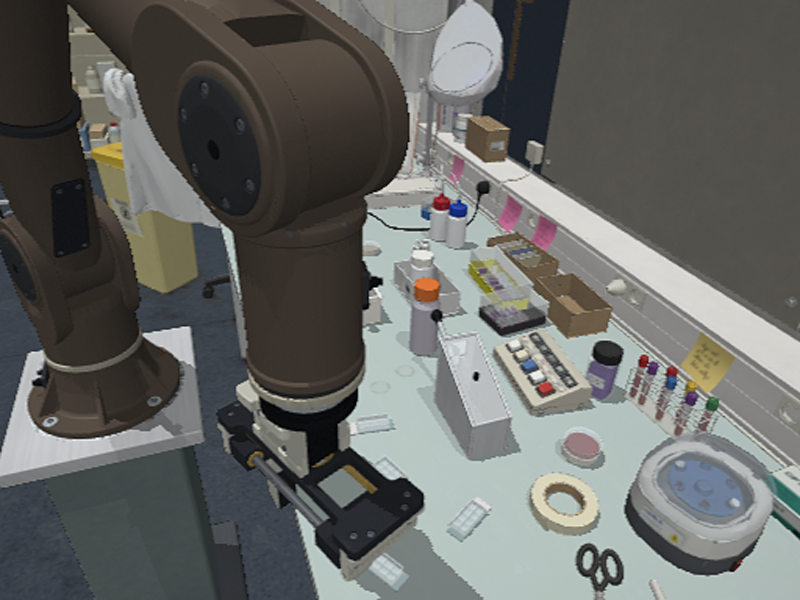

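Top: bottle at (399,268), outer rod ball (431,272), bin (497,275), carton (323,244) with the jar at its left, trough (306,324) with rod_b at its far side. Slide look-alikes: (473,349), (521,350), (563,317), (579,378). The leftmost is (473,349). The caps at (203,170), (490,165) and (728,183) belong to other bottles. I'll check in an enlarged crop.

```bash
python3 - <<'E'
import cv2
im=cv2.imread("pics/raw_top0.png")[130:274,152:344]
cv2.imwrite("pics/crop1.png",cv2.resize(im,None,fx=4.1667,fy=4.1667,interpolation=cv2.INTER_CUBIC))
E
```

```text
(no output)
```

View pics/crop1.png

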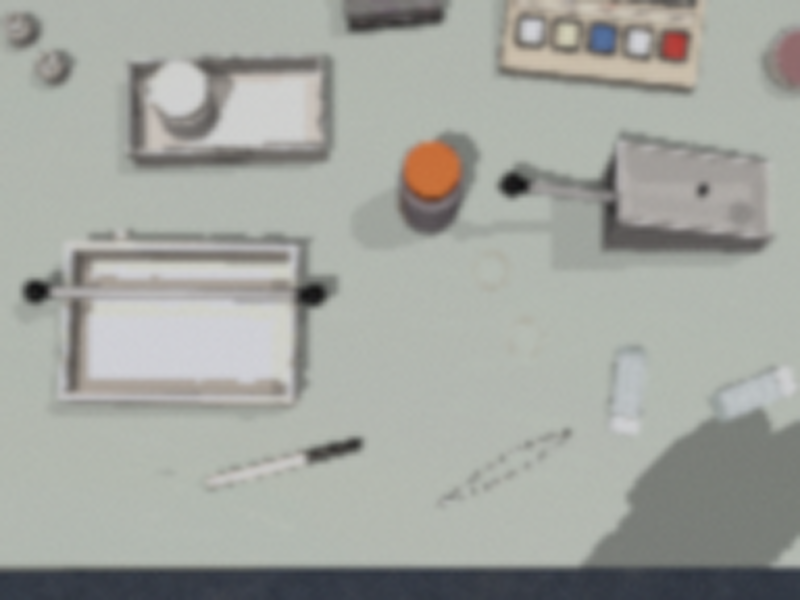

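```bash
python3 - <<'E'
from h import *
np.set_printoptions(precision=4,suppress=True)
c=env.calibration("top")
f=lambda x,y,z:atz(c,152+x/4.1667,130+y/4.1667,z)
P={}
for n,x,y,z in [("cap",432,168,.15),("ballO",515,184,.122),("ballI",702,190,.015),("binFl",622,134,.14),("binFr",613,222,.14),("binRl",770,158,.072),("binRr",767,240,.072),
 ("car1",130,63,.056),("car2",330,57,.056),("car3",330,158,.056),("car4",134,160,.056),("jartop",180,90,.088),
 ("tr1",70,242,.063),("tr2",308,240,.063),("tr3",297,400,.063),("tr4",60,400,.063),("rbL",36,292,.061),("rbR",312,294,.061),
 ("sl_far",632,347,.002),("sl_near",624,432,.002),("s2",785,380,.002)]:
    P[n]=f(x,y,z); print(n,P[n])
for a,b in [("ballO","ballI"),("binFl","binFr"),("car1","car2"),("car2","car3"),("tr1","tr2"),("tr2","tr3"),("rbL","rbR"),("sl_far","sl_near")]: print(a,b,np.linalg.norm(P[a]-P[b]))
cs=env.calibration("side")
print("side cap predicted(800px)",proj(cs,P["cap"])*1.5625, "ballO",proj(cs,P["ballO"])*1.5625)
print(tri(c,(152+432/4.1667,130+168/4.1667),cs,(427.5/1.5625,283/1.5625)),tri(c,(152+515/4.1667,130+184/4.1667),cs,(437/1.5625,315/1.5625)))
w=env.calibration("wrist"); s=env.read_state(); Rt=rot(s["orientation"]); print(Rt, Rt.T@(w["origin"]-s["ee_pos"]), Rt.T@rot(w["attitude"]),w["intrinsics"])
E
```

```text
cap [ 0.575  -0.0678  0.15  ]
ballO [ 0.5678 -0.1368  0.122 ]
ballI [ 0.5855 -0.3095  0.015 ]
binFl [ 0.6058 -0.2241  0.14  ]
binFr [ 0.5323 -0.215   0.14  ]
binRl [ 0.6014 -0.3592  0.072 ]
binRr [ 0.5299 -0.3539  0.072 ]
car1 [0.6898 0.1928 0.056 ]
car2 [0.6954 0.019  0.056 ]
car3 [0.605  0.0184 0.056 ]
car4 [0.6033 0.1871 0.056 ]
jartop [0.6569 0.145  0.088 ]
tr1 [0.5302 0.2385 0.063 ]
tr2 [0.5318 0.0364 0.063 ]
tr3 [0.3954 0.0445 0.063 ]
tr4 [0.3958 0.2425 0.063 ]
rbL [0.4875 0.2662 0.061 ]
rbR [0.4856 0.0327 0.061 ]
sl_far [ 0.4473 -0.2457  0.002 ]
sl_near [ 0.3729 -0.2369  0.002 ]
s2 [ 0.418  -0.3793  0.002 ]
ballO ballI 0.2038899248432009
binFl binFr 0.07411100797939646
car1 car2 0.17393234965320414
car2 car3 0.09033643465172002
tr1 tr2 0.2020820758773107
tr2 tr3 0.13660617073141873
rbL rbR 0.2334369639940968
sl_far sl_near 0.07496572873939705
side cap predicted(800px) [424.1494 282.6367] ballO [434.5848 315.6861]
(array([ 0.5782, -0.0688,  0.1485]), np.float64(0.00595059065197231)) (array([ 0.5697, -0.1375,  0.123 ]), np.float64(0.0044273400919635515))
[[ 0.9156  0.402  -0.0007]
 [ 0.402  -0.9156  0.0012]
 [-0.0001 -0.0014 -1.    ]] [ 0.0756 -0.0005 -0.1579] [[ 0.0005  0.9598  0.2805]
 [ 1.     -0.0008  0.0009]
 [ 0.001   0.2805 -0.9598]] [[303.8739   0.     252.8888]
 [  0.     303.8739 200.1142]
 [  0.       0.       1.    ]]
```

The crop confirms it: the leftmost slide is at crop (627,390) with its white field toward the robot, 75 mm long. The clear rings at (490,270) and (525,335) are not slides. Distances fit the sizes given to within a few mm. I'll rotate the tool to yaw 90° and take a closer wrist view.

```bash

python3 -m handwheel '{"delta_pos":[[0,0,-8],[0,0,-8],[0,0,-8],[0,0,-8],[0,0,-8]],"rotation":[[0,0,-0.116],[0,0,-0.116],[0,0,-0.116],[0,0,-0.116],[0,0,-0.116]],"claw":[90,90,90,90,90]}' 
python3 -m handwheel '{"delta_pos":[[0,0,-8],[0,0,-8],[0,0,-8],[0,0,-8],[0,0,-8]],"rotation":[[0,0,-0.116],[0,0,-0.116],[0,0,-0.116],[0,0,-0.116],[0,0,-0.116]],"claw":[90,90,90,90,90]}'
python3 -m handwheel '{"delta_pos":[[35,21,0],[35,21,0],[35,21,0],[35,21,0],[35,21,0]],"rotation":[[0,0,0],[0,0,0],[0,0,0],[0,0,0],[0,0,0]],"claw":[90,90,90,90,90]}'
python3 -m handwheel '{"delta_pos":[[35,21,0],[35,21,0],[35,21,0],[35,21,0],[35,21,0]],"rotation":[[0,0,0],[0,0,0],[0,0,0],[0,0,0],[0,0,0]],"claw":[90,90,90,90,90]}'
python3 -m handwheel '{"delta_pos":[[35,21,0],[35,21,0],[35,21,0],[0,0,0]],"rotation":[[0,0,0],[0,0,0],[0,0,0],[0,0,0]],"claw":[90,90,90,90]}'
cat >> h.py <<'E'
def snap(n,box=None,size=(800,600)):
    "save wrist picture + calibration; box=(u0,v0,w,h) raw crop"
    import pickle
    s=env.read_state(); c=env.calibration("wrist"); im=env.get_image("wrist")[:,:,::-1]
    cv2.imwrite(f"pics/raw_{n}.png",im); pickle.dump((s,c),open(f"pics/{n}.pkl","wb"))
    if box: u,v,w,h=box; im=im[v:v+h,u:u+w]
    cv2.imwrite(f"pics/{n}.png",cv2.resize(im,size,interpolation=cv2.INTER_CUBIC))
    return s,c
def load(n):
    import pickle; return pickle.load(open(f"pics/{n}.pkl","rb"))
E
python3 -c "
from h import *
s,c=snap('w1'); print(s['ee_pos'],rot(s['orientation']).round(4),s['qpos'])"
```

```text
time_s: 0.52
ee_pos: [0.2512, -0.572, 0.2666]
orientation: [0.878, 0.479, -0.0, -0.0]
wrist_force: [-0.4, 0.2, 0.3]
opening: 0.0898
finger_force: 0.0
time_s: 0.93
ee_pos: [0.2511, -0.5721, 0.3066]
orientation: [0.704, 0.71, 0.0, -0.0]
wrist_force: [0.1, -0.0, 0.3]
opening: 0.0901
finger_force: 0.0
time_s: 1.35
ee_pos: [0.3561, -0.3951, 0.3065]
orientation: [0.706, 0.708, -0.0, -0.0]
wrist_force: [1.6, 0.3, 0.3]
opening: 0.0898
finger_force: 0.0
time_s: 1.77
ee_pos: [0.4606, -0.2198, 0.3066]
orientation: [0.706, 0.708, -0.0, -0.0]
wrist_force: [0.1, -1.2, 0.6]
opening: 0.0899
finger_force: 0.0
time_s: 2.1
ee_pos: [0.5259, -0.1072, 0.3067]
orientation: [0.702, 0.712, 0.002, -0.001]
wrist_force: [-0.1, 1.0, -0.1]
opening: 0.0899
finger_force: 0.0
[ 0.52589374 -0.10716472  0.30672993] [[-0.0138  0.9999  0.0018]
 [ 0.9999  0.0138  0.0047]
 [ 0.0047  0.0018 -1.    ]] [ 0.49584776  0.27909031 -0.5019373   1.63335192  0.13457608  1.26302768
 -0.01656426]
```

View pics/w1.png

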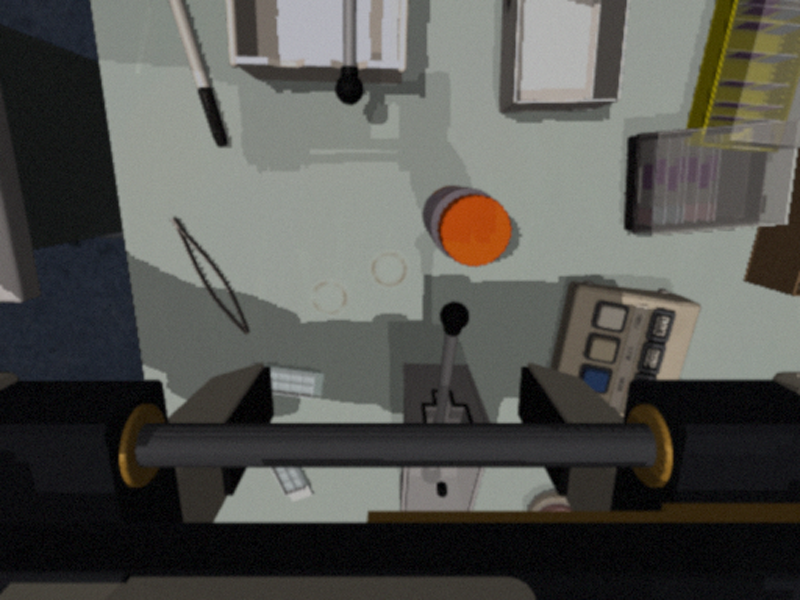

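Wrist view (up = +y, right = +x): cap centre (475,230), outer ball (454,316), bin front under the fingers at about (444,400), carton's near end (565,102), trough's near end at top left with the rod_b ball (349,85), slide (293,381).

```bash
python3 - <<'E'
from h import *
np.set_printoptions(precision=4,suppress=True)
s,c=load('w1')
f=lambda x,y,z:atz(c,x/1.5625,y/1.5625,z)
for n,x,y,z in [("cap",475,230,.15),("ballO",454,316,.122),("carL",501,109,.056),("carR",619,101,.056),("rbR",349,86,.061),("trL",231,67,.063),("trR",406,70,.063),("grom",441,489,.1)]: print(n,f(x,y,z))
ct=env.calibration("top")
print(tri(ct,(152+432/4.1667,130+168/4.1667),c,(475/1.5625,230/1.5625)),tri(ct,(152+515/4.1667,130+184/4.1667),c,(454/1.5625,316/1.5625)))
E
```

```text
cap [ 0.5776 -0.0646  0.15  ]
ballO [ 0.5704 -0.1318  0.122 ]
carL [0.6084 0.0216 0.056 ]
carR [0.7018 0.0288 0.056 ]
rbR [0.4878 0.0358 0.061 ]
trL [0.3976 0.0475 0.063 ]
trR [0.5319 0.0473 0.063 ]
grom [ 0.5695 -0.2995  0.1   ]
(array([ 0.5843, -0.0687,  0.1094]), np.float64(0.0003724825677142297)) (array([ 0.5732, -0.1385,  0.0987]), np.float64(0.0007358641553762719))
```

```bash

python3 -m handwheel '{"delta_pos":[[20.5,26,0],[20.5,26,0],[0,0,30],[0,0,30],[0,0,30]],"rotation":[[0,0,0],[0,0,0],[0,0,0],[0,0,0],[0,0,0]],"claw":[91,91,91,91,91]}'
python3 -m handwheel '{"delta_pos":[[0,0,30],[0,0,25],[0,0,0]],"rotation":[[0,0,0],[0,0,0],[0,0,0]],"claw":[91,91,91]}'
python3 -c "
from h import *
s,c=snap('w2'); print(s['ee_pos'],rot(s['orientation']).round(4))
im=cv2.imread('pics/raw_w2.png'); h=cv2.cvtColor(im,cv2.COLOR_BGR2HSV); m=cv2.inRange(h,(3,150,80),(20,255,255)); n,l,st,ce=cv2.connectedComponentsWithStats(m); i=1+st[1:,4].argmax(); print(st[i],ce[i],atz(c,*ce[i],.15))"
```

```text
time_s: 2.57
ee_pos: [0.5749, -0.0759, 0.2154]
orientation: [0.706, 0.708, -0.0, 0.0]
wrist_force: [-0.2, -1.6, -0.8]
opening: 0.0911
finger_force: 0.0
time_s: 2.82
ee_pos: [0.571, -0.0768, 0.1565]
orientation: [0.706, 0.708, -0.003, -0.003]
wrist_force: [-1.1, -0.5, -0.0]
opening: 0.0914
finger_force: 0.0
[ 0.57104937 -0.07681077  0.15650487] [[-0.0018  1.     -0.009 ]
 [ 1.      0.0018  0.    ]
 [ 0.     -0.009  -1.    ]]
[ 227  180   80   84 4852] [265.37077494 224.13107997] [ 0.57788824 -0.06299955  0.15      ]
```

```bash

python3 -m handwheel '{"delta_pos":[[6,3.5,0],[6,3.5,0],[0,0,15],[0,0,15],[0,0,0]],"rotation":[[0,0,0],[0,0,0],[0,0,0],[0,0,0],[0,0,0]],"claw":[91,91,91,91,91]}'
python3 -m handwheel '{"delta_pos":[[0,0,0]],"rotation":[[0,0,0]],"claw":[91]}'
python3 -c "
from h import *
s,c=snap('w3'); print(s['ee_pos'],rot(s['orientation']).round(4))
im=cv2.imread('pics/raw_w3.png'); h=cv2.cvtColor(im,cv2.COLOR_BGR2HSV); m=cv2.inRange(h,(3,150,80),(20,255,255)); n,l,st,ce=cv2.connectedComponentsWithStats(m); i=1+st[1:,4].argmax(); print(st[i],ce[i],atz(c,*ce[i],.15))"
```

```text
time_s: 3.28
ee_pos: [0.5818, -0.0626, 0.1313]
orientation: [0.706, 0.708, -0.0, -0.0]
wrist_force: [-0.4, -0.4, -0.4]
opening: 0.0911
finger_force: 0.0
time_s: 3.37
ee_pos: [0.5824, -0.0627, 0.1328]
orientation: [0.706, 0.708, 0.0, 0.0]
wrist_force: [0.1, 0.2, 0.7]
opening: 0.0906
finger_force: 0.0
[ 0.5824183  -0.06270436  0.13281787] [[-3.5e-03  1.0e+00  9.0e-04]
 [ 1.0e+00  3.5e-03  1.0e-04]
 [ 1.0e-04  9.0e-04 -1.0e+00]]
[ 201  227   90   44 3032] [245.31926121 252.17941953] [ 0.5783149  -0.05519375  0.15      ]
```

```bash

python3 -m handwheel '{"delta_pos":[[-1,-4.5,6],[0,0,0],[0,0,0],[0,0,0],[0,0,0]],"rotation":[[0,0,0],[0,0,0],[0,0,0],[0,0,0],[0,0,0]],"claw":[80,65,54,50,46]}'
python3 -m handwheel '{"delta_pos":[[0,0,0],[0,0,0],[0,0,0],[0,0,0],[0,0,0]],"rotation":[[0,0,0],[0,0,0],[0,0,0],[0,0,0],[0,0,0]],"claw":[40,30,30,30,30]}'
```

```text
time_s: 3.83
ee_pos: [0.5775, -0.0644, 0.1261]
orientation: [0.706, 0.708, 0.0, 0.0]
wrist_force: [0.6, -0.6, 0.3]
opening: 0.0627
finger_force: 0.0
time_s: 4.25
ee_pos: [0.5774, -0.0643, 0.1258]
orientation: [0.706, 0.708, 0.0, 0.0]
wrist_force: [0.8, 0.7, 1.0]
opening: 0.0459
finger_force: 30.0
```

```bash

python3 -m handwheel '{"delta_pos":[[0,0,-8],[0,0,-20],[0,0,-25],[0,0,-20],[0,0,-10]],"rotation":[[0,0,0],[0,0,0],[0,0,0],[0,0,0],[0,0,0]],"claw":[30,30,30,30,30]}'
python3 -m handwheel '{"delta_pos":[[6,3,0],[13,7,0],[18,10,0],[21,12,0],[21,12,0]],"rotation":[[0,0,0],[0,0,0],[0,0,0],[0,0,0],[0,0,0]],"claw":[30,30,30,30,30]}'
python3 -m handwheel '{"delta_pos":[[20,11,0],[16,9,0],[10,6,0],[5,3,0],[0,0,0]],"rotation":[[0,0,0],[0,0,0],[0,0,0],[0,0,0],[0,0,0]],"claw":[30,30,30,30,30]}'
python3 -c "
from h import *
s,c=snap('w4'); print(s['ee_pos'],rot(s['orientation']).round(4),s['opening'])"
```

```text
time_s: 4.67
ee_pos: [0.5782, -0.0641, 0.2116]
orientation: [0.706, 0.708, 0.001, 0.001]
wrist_force: [0.1, 1.1, -2.3]
opening: 0.0461
finger_force: 30.0
time_s: 5.08
ee_pos: [0.6209, 0.0167, 0.2068]
orientation: [0.706, 0.708, -0.001, -0.001]
wrist_force: [0.2, -0.4, -1.8]
opening: 0.0458
finger_force: 30.0
time_s: 5.5
ee_pos: [0.6498, 0.0678, 0.2074]
orientation: [0.705, 0.709, -0.0, -0.001]
wrist_force: [0.7, 0.2, -2.5]
opening: 0.0462
finger_force: 30.0
[0.64975208 0.06781496 0.207445  ] [[-5.2e-03  1.0e+00 -1.7e-03]
 [ 1.0e+00  5.2e-03  6.0e-04]
 [ 6.0e-04 -1.7e-03 -1.0e+00]] 0.04619527324452727
```

View pics/w4.png

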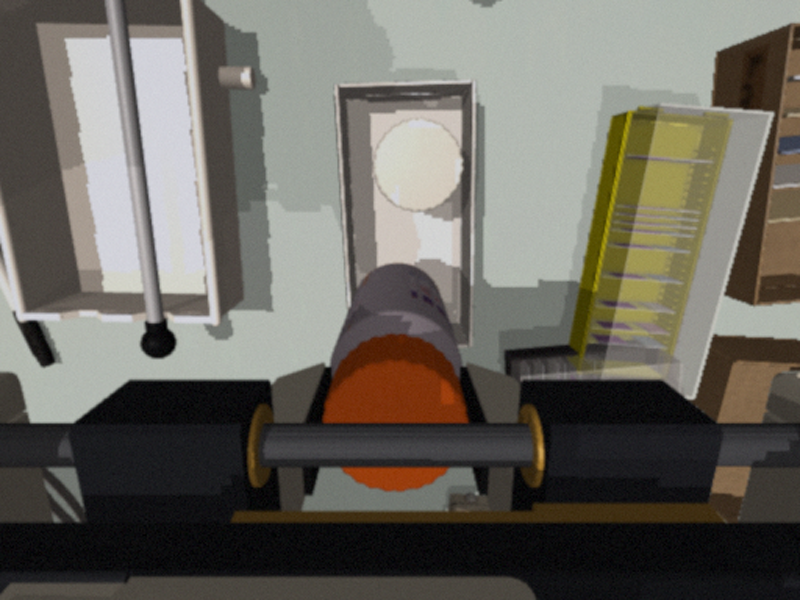

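The picture shows the bottle hanging over the carton's free half, with the jar cap at (418,165) and carton rim corners at (336,87), (475,83) and (469,345). The trough's near end is at (18..218, 319) and the rod_b ball at (157,340).

```bash
python3 - <<'E'
from h import *
np.set_printoptions(precision=4,suppress=True)
s,c=load('w4')
f=lambda x,y,z:atz(c,x/1.5625,y/1.5625,z)
for n,x,y,z in [("carFL",336,87,.056),("carFR",475,83,.056),("carNR",470,345,.056),("carL",348,300,.056),("jar",418,165,.088),("rbball",157,340,.061),("rb far",117,5,.061),("trNL",18,318,.063),("trNR",220,320,.063),("trRwall_top",187,5,.062),("trRwall",208,290,.062)]: print(n,f(x,y,z))
E
```

```text
carFL [0.613  0.1939 0.056 ]
carFR [0.6958 0.1965 0.056 ]
carNR [0.701 0.031 0.056]
carL [0.6173 0.0626 0.056 ]
jar [0.6614 0.1491 0.088 ]
rbball [0.4873 0.035  0.061 ]
rb far [0.4915 0.2347 0.061 ]
trNL [0.3976 0.0507 0.063 ]
trNR [0.5323 0.0501 0.063 ]
trRwall_top [0.5314 0.2346 0.062 ]
trRwall [0.5261 0.0704 0.062 ]
```

```bash

python3 -m handwheel '{"delta_pos":[[2,4,0],[0,4,8],[0,0,18],[0,0,20],[0,0,16]],"rotation":[[0,0,0],[0,0,0],[0,0,0],[0,0,0],[0,0,0]],"claw":[30,30,30,30,30]}'
python3 -m handwheel '{"delta_pos":[[0,0,8],[0,0,4],[0,0,2],[0,0,0]],"rotation":[[0,0,0],[0,0,0],[0,0,0],[0,0,0]],"claw":[30,30,30,30]}'
```

```text
time_s: 5.97
ee_pos: [0.6578, 0.0664, 0.1451]
orientation: [0.707, 0.708, -0.0, 0.0]
wrist_force: [-0.1, -0.1, -1.8]
opening: 0.0458
finger_force: 30.0
time_s: 6.3
ee_pos: [0.6582, 0.0677, 0.133]
orientation: [0.706, 0.708, 0.0, 0.0]
wrist_force: [-0.0, -0.2, -2.6]
opening: 0.0461
finger_force: 30.0
```

Force still −2.6 N, so the bottle is hanging about 5 mm up. Lower gently and watch.

```bash

python3 -m handwheel '{"delta_pos":[[0,0,2],[0,0,1.5],[0,0,0]],"rotation":[[0,0,0],[0,0,0],[0,0,0]],"claw":[30,30,30]}'
python3 -m handwheel '{"delta_pos":[[0,0,1],[0,0,0]],"rotation":[[0,0,0],[0,0,0]],"claw":[30,30]}'
```

```text
time_s: 6.55
ee_pos: [0.6581, 0.0679, 0.1296]
orientation: [0.706, 0.708, 0.0, 0.0]
wrist_force: [0.2, -1.3, -1.9]
opening: 0.0459
finger_force: 30.0
time_s: 6.72
ee_pos: [0.658, 0.0679, 0.1283]
orientation: [0.706, 0.708, 0.0, 0.0]
wrist_force: [-0.2, 0.5, -1.8]
opening: 0.0464
finger_force: 30.0
```

```bash

python3 -m handwheel '{"delta_pos":[[0,0,0.7],[0,0,0]],"rotation":[[0,0,0],[0,0,0]],"claw":[30,30]}'
python3 -m handwheel '{"delta_pos":[[0,0,0.7],[0,0,0]],"rotation":[[0,0,0],[0,0,0]],"claw":[30,30]}'
```

```text
time_s: 6.88
ee_pos: [0.6582, 0.068, 0.128]
orientation: [0.706, 0.708, 0.0, 0.0]
wrist_force: [0.3, -0.8, 2.8]
opening: 0.0458
finger_force: 30.0
time_s: 7.05
ee_pos: [0.6584, 0.0681, 0.128]
orientation: [0.706, 0.708, 0.001, 0.0]
wrist_force: [-1.9, -0.1, 7.4]
opening: 0.046
finger_force: 30.1
```

```bash

python3 -m handwheel '{"delta_pos":[[0,0,-0.7],[0,0,0],[0,0,0],[0,0,0],[0,0,0]],"rotation":[[0,0,0],[0,0,0],[0,0,0],[0,0,0],[0,0,0]],"claw":[50,65,80,90,90]}'
python3 -m handwheel '{"delta_pos":[[0,0,0],[0,0,-12],[0,0,-30],[0,0,-40],[0,0,-40]],"rotation":[[0,0,0],[0,0,0],[0,0,0],[0,0,0],[0,0,0]],"claw":[90,90,90,90,90]}'
python3 -m handwheel '{"delta_pos":[[-20,-6,-30],[-32,-10,0],[-32,-10,0],[-32,-10,0],[-32,-10,0]],"rotation":[[0,0,0],[0,0,0],[0,0,0],[0,0,0],[0,0,0]],"claw":[90,90,90,90,90]}'
python3 -m handwheel '{"delta_pos":[[-32,-10,0],[-32,-10,0],[-32,-10,0],[-32,-10,0],[-32,-10,0]],"rotation":[[0,0,0],[0,0,0],[0,0,0],[0,0,0],[0,0,0]],"claw":[90,90,90,90,90]}'
python3 -m handwheel '{"delta_pos":[[-10,-2,0],[0,0,0]],"rotation":[[0,0,0],[0,0,0]],"claw":[90,90]}'
python3 -c "
from h import *
s,c=snap('w5'); print(s['ee_pos'],rot(s['orientation']).round(4))"
```

```text
time_s: 7.47
ee_pos: [0.6579, 0.0679, 0.1273]
orientation: [0.706, 0.708, -0.0, -0.0]
wrist_force: [0.2, -0.2, -0.1]
opening: 0.0722
finger_force: 0.0
time_s: 7.88
ee_pos: [0.6572, 0.0679, 0.2512]
orientation: [0.706, 0.708, -0.001, -0.001]
wrist_force: [1.9, 0.4, 0.2]
opening: 0.0898
finger_force: 0.0
time_s: 8.3
ee_pos: [0.6118, -0.0814, 0.2808]
orientation: [0.706, 0.708, 0.0, 0.001]
wrist_force: [0.6, -0.2, 0.5]
opening: 0.0903
finger_force: 0.0
time_s: 8.72
ee_pos: [0.5622, -0.2417, 0.2807]
orientation: [0.706, 0.708, 0.0, 0.0]
wrist_force: [0.7, -0.3, -0.5]
opening: 0.0901
finger_force: 0.0
time_s: 8.88
ee_pos: [0.5594, -0.2549, 0.2801]
orientation: [0.708, 0.706, -0.001, 0.001]
wrist_force: [0.4, 0.3, -0.0]
opening: 0.0905
finger_force: 0.0
[ 0.55938754 -0.25488748  0.28011654] [[ 3.3e-03  1.0e+00 -3.0e-04]
 [ 1.0e+00 -3.3e-03 -2.0e-03]
 [-2.0e-03 -3.0e-04 -1.0e+00]]
```

View pics/w5.png

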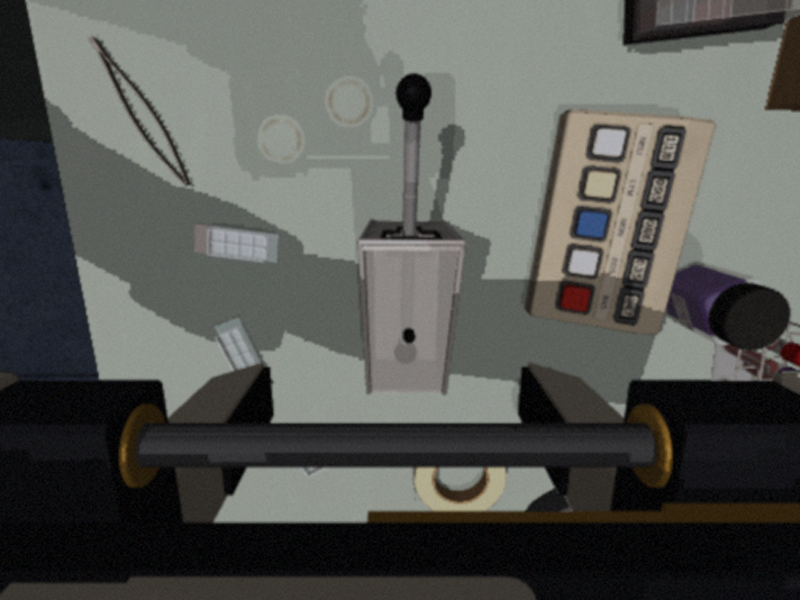

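The bin's front top edge runs (359,243)–(464,240) and its rear edge (366,392)–(447,393). Outer ball (413,95), rod at the wall (410,232). Slide ends (196,240, white field) and (277,249).

```bash
python3 - <<'E'
from h import *
np.set_printoptions(precision=4,suppress=True)
s,c=load('w5')
f=lambda x,y,z:atz(c,x/1.5625,y/1.5625,z)
for n,x,y,z in [("ballO",413,95,.122),("rod@wall",410,232,.083),("FL",359,243,.14),("FR",464,240,.14),("RL",367,392,.072),("RR",447,393,.072),("slW",196,240,.001),("slF",277,249,.001),("frameL",211,242,.0145),("frameR",270,249,.0145)]: print(n,f(x,y,z))
E
```

```text
ballO [ 0.5701 -0.1325  0.122 ]
rod@wall [ 0.5699 -0.2202  0.083 ]
FL [ 0.5363 -0.2202  0.14  ]
FR [ 0.6021 -0.2185  0.14  ]
RL [ 0.5347 -0.3555  0.072 ]
RR [ 0.6023 -0.3565  0.072 ]
slW [ 0.3758 -0.2365  0.001 ]
slF [ 0.4497 -0.245   0.001 ]
frameL [ 0.3947 -0.2366  0.0145]
frameR [ 0.4468 -0.2429  0.0145]
```

```bash

python3 -m handwheel '{"delta_pos":[[24,3.5,0],[24,3.5,0],[25,3.5,0],[0,0,20],[0,0,35]],"rotation":[[0,0,0],[0,0,0],[0,0,0],[0,0,0],[0,0,0]],"claw":[70,60,60,60,60]}'
python3 -m handwheel '{"delta_pos":[[0,0,35],[0,0,25],[0,0,15],[0,0,0],[0,0,0]],"rotation":[[0,0,0],[0,0,0],[0,0,0],[0,0,0],[0,0,0]],"claw":[60,60,60,60,60]}'
python3 - <<'E'
from h import *
s,c=load('w5'); cs=env.calibration("side")
print(tri(c,(413/1.5625,95/1.5625),cs,(437/1.5625,315/1.5625)))
s,c=snap('w6'); print(s['ee_pos'],rot(s['orientation']).round(4))
E
```

```text
time_s: 9.35
ee_pos: [0.5749, -0.1725, 0.2286]
orientation: [0.704, 0.71, 0.003, 0.003]
wrist_force: [-0.5, -1.4, -0.6]
opening: 0.0621
finger_force: 0.0
time_s: 9.77
ee_pos: [0.5714, -0.1754, 0.1498]
orientation: [0.705, 0.709, 0.0, -0.001]
wrist_force: [0.0, 0.5, 0.1]
opening: 0.06
finger_force: 0.0
(array([ 0.57195883, -0.1332214 ,  0.12062509]), np.float64(0.004040179443617096))
[ 0.57140867 -0.17542899  0.14976597] [[-5.2e-03  1.0e+00 -6.0e-04]
 [ 1.0e+00  5.2e-03  1.1e-03]
 [ 1.1e-03 -6.0e-04 -1.0e+00]]
```

View pics/w6.png

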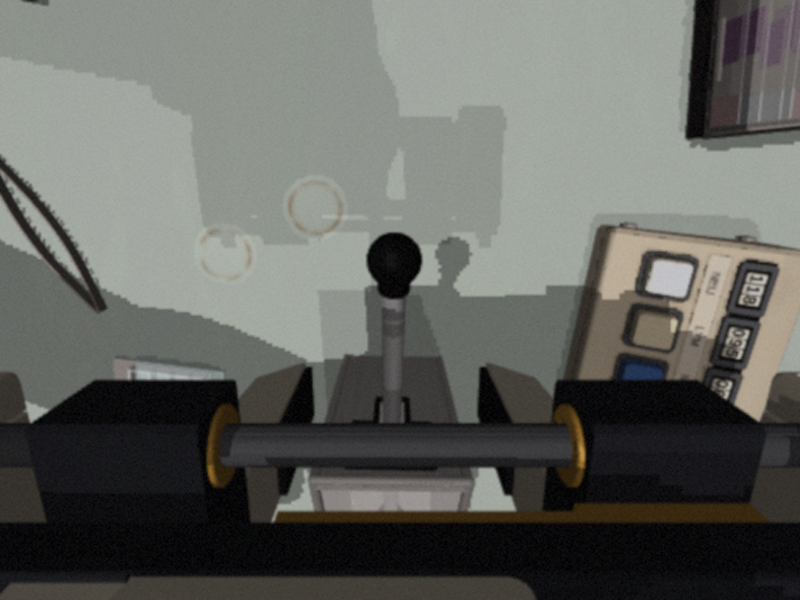

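The rod is centred between the fingers, ball at (395,260). Triangulated ball (.571,−.133,.121) fits 27°. Go down and grip.

```bash

python3 -m handwheel '{"delta_pos":[[-3,-0.5,10],[-3,-0.5,22],[0,0,22],[0,0,10],[0,0,0]],"rotation":[[0,0,0],[0,0,0],[0,0,0],[0,0,0],[0,0,0]],"claw":[50,40,40,40,40]}'
python3 -m handwheel '{"delta_pos":[[0,0,0]],"rotation":[[0,0,0]],"claw":[40]}'
```

```text
time_s: 10.23
ee_pos: [0.569, -0.1832, 0.0839]
orientation: [0.706, 0.708, -0.001, -0.001]
wrist_force: [-0.7, -0.6, -0.1]
opening: 0.0402
finger_force: 0.0
time_s: 10.32
ee_pos: [0.5705, -0.1832, 0.086]
orientation: [0.706, 0.708, 0.0, 0.0]
wrist_force: [0.4, 0.6, 0.1]
opening: 0.0398
finger_force: 0.0
```

```bash

python3 -m handwheel '{"delta_pos":[[0,0,1],[0,0,0],[0,0,0],[0,0,0],[0,0,0]],"rotation":[[0,0,0],[0,0,0],[0,0,0],[0,0,0],[0,0,0]],"claw":[30,20,14,8,2]}'
python3 -m handwheel '{"delta_pos":[[0,0,0],[0,0,0],[0,0,0],[0,0,0]],"rotation":[[0,0,0],[0,0,0],[0,0,0],[0,0,0]],"claw":[0,0,0,0]}'
```

```text
time_s: 10.73
ee_pos: [0.5704, -0.1834, 0.085]
orientation: [0.706, 0.708, 0.0, 0.0]
wrist_force: [0.5, -0.1, 0.7]
opening: 0.0115
finger_force: 0.0
time_s: 11.07
ee_pos: [0.5703, -0.1834, 0.0846]
orientation: [0.706, 0.708, 0.0, 0.0]
wrist_force: [0.3, -0.6, -0.0]
opening: 0.009
finger_force: 30.0
```

```bash

python3 -m handwheel '{"delta_pos":[[2.7,0,-2],[0,0,0],[-2.5,0,-5.5]],"rotation":[[0,0,0],[0,0,0],[0,0.035,0]],"claw":[0,0,0]}'
python3 -m handwheel '{"delta_pos":[[-2.5,0,-5.5],[-2.5,0,-5.5],[0,0,0]],"rotation":[[0,0.035,0],[0,0.035,0],[0,0,0]],"claw":[0,0,0]}'
python3 -m handwheel '{"delta_pos":[[-2.5,0,-5.5],[-2.5,0,-5.5],[-2.5,0,-5.5],[0,0,0],[0,0,0]],"rotation":[[0,0.035,0],[0,0.035,0],[0,0.035,0],[0,0,0],[0,0,0]],"claw":[0,0,0,0,0]}'
python3 - <<'E'
from h import *
s,c=snap('w7'); print(s['ee_pos'],rot(s['orientation']).round(4),s['ft_torque'])
im=env.get_image("side"); cv2.imwrite("pics/raw_s7.png",im[:,:,::-1]); 
a=cv2.resize(im[150:342,220:348,::-1],(400,600),interpolation=cv2.INTER_CUBIC)
w=cv2.resize(cv2.imread('pics/raw_w7.png')[100:292,170:298],(400,600),interpolation=cv2.INTER_CUBIC)
cv2.imwrite("pics/c7.png",np.hstack([a,w]))
E
```

```text
time_s: 11.32
ee_pos: [0.5699, -0.1798, 0.0915]
orientation: [0.704, 0.71, 0.012, -0.013]
wrist_force: [-0.1, -0.1, -1.5]
opening: 0.0088
finger_force: 30.0
time_s: 11.57
ee_pos: [0.5702, -0.1913, 0.1031]
orientation: [0.706, 0.706, 0.037, -0.037]
wrist_force: [-0.3, 0.2, -1.5]
opening: 0.0092
finger_force: 30.0
time_s: 11.98
ee_pos: [0.57, -0.1987, 0.1175]
orientation: [0.703, 0.704, 0.073, -0.074]
wrist_force: [0.1, -0.3, -1.6]
opening: 0.0086
finger_force: 30.0
[ 0.56995908 -0.19870361  0.11746208] [[-1.600e-03  1.000e+00 -9.000e-04]
 [ 9.783e-01  1.700e-03  2.073e-01]
 [ 2.073e-01 -5.000e-04 -9.783e-01]] [-0.3010985  -0.07856154  0.00909568]
```

View pics/c7.png

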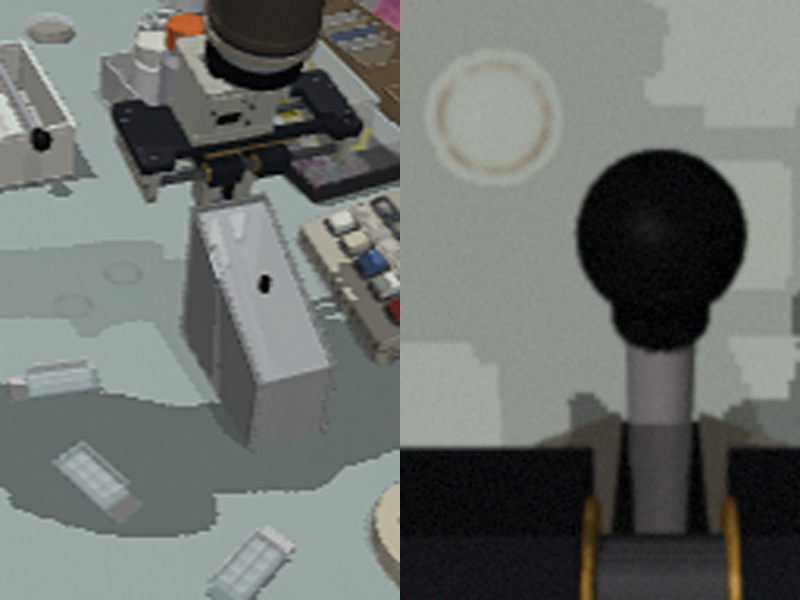

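```bash
python3 - <<'E'
from h import *
np.set_printoptions(precision=4,suppress=True)
s,c=load('w7'); T=rot(s['orientation']); p=np.array(s['ee_pos'])
# after fine ball edge fit
im=cv2.imread('pics/raw_w7.png',0); 
m=(im<45).astype(np.uint8); m=m[140:205,215:292]
ys,xs=np.nonzero(m[:60]); print("extent",xs.min()+215,xs.max()+215,ys.min()+140)
o,d=ray(c,253.8,174.2); d/=np.linalg.norm(d)
dep=.011/np.sin(np.arctan(26.6/303.87)); print("by size",o+d*dep)
g=p-T[:,2]*.0107
for L in (.053,.0566,.060):
    b=np.dot(d,o-g); q=b*b-(np.dot(o-g,o-g)-L*L)
    for sg in (-1,1):
        if q>0:
            P=o+d*(-b+sg*np.sqrt(q)); v=P-g; print(L,P,np.degrees(np.arctan2(v[2],v[1])))
s6,c6=load('w6'); print("w6 ball",[atz(c6,395/1.5625,260/1.5625,z) for z in (.118,.121,.124)])
E
```

```text
extent 227 280 148
by size [ 0.57   -0.1557  0.1615]
0.053 [ 0.57   -0.1556  0.1554] 31.26416810330654
0.053 [ 0.5701 -0.155   0.1014] -29.99443833348767
0.0566 [ 0.57   -0.1557  0.162 ] 36.95198701146705
0.0566 [ 0.5701 -0.1549  0.0949] -35.682276134866534
0.06 [ 0.57   -0.1558  0.1674] 41.162543318562214
0.06 [ 0.5701 -0.1549  0.0894] -39.892847254158546
w6 ball [array([ 0.5708, -0.1324,  0.118 ]), array([ 0.5708, -0.1319,  0.121 ]), array([ 0.5708, -0.1314,  0.124 ])]
```

The ball sits at (−.156, .162), which matches a rod angle of about 38–39° free in the window. The wrist force is only the rod's weight. Now draw along the rod axis.

```bash

python3 -m handwheel '{"delta_pos":[[9,0,-4.5],[13.4,0,-6.8],[13.4,0,-6.8],[13.4,0,-6.8]],"rotation":[[0,0,0],[0,0,0],[0,0,0],[0,0,0]],"claw":[0,0,0,0]}'
python3 -m handwheel '{"delta_pos":[[13.4,0,-6.8],[13.4,0,-6.8],[0,0,0]],"rotation":[[0,0,0],[0,0,0],[0,0,0]],"claw":[0,0,0]}'
```

```text
time_s: 12.42
ee_pos: [0.5703, -0.1528, 0.1542]
orientation: [0.701, 0.705, 0.074, -0.074]
wrist_force: [-0.1, 1.1, -1.8]
opening: 0.009
finger_force: 30.0
time_s: 12.67
ee_pos: [0.5713, -0.128, 0.1746]
orientation: [0.701, 0.706, 0.075, -0.073]
wrist_force: [0.3, 1.2, -1.5]
opening: 0.009
finger_force: 30.0
```

```bash

python3 -m handwheel '{"delta_pos":[[9,0,-4.5],[9,0,-4.5],[9,0,-4.5]],"rotation":[[0,0,0],[0,0,0],[0,0,0]],"claw":[0,0,0]}'
python3 -m handwheel '{"delta_pos":[[9,0,-4.5],[9,0,-4.5],[9,0,-4.5]],"rotation":[[0,0,0],[0,0,0],[0,0,0]],"claw":[0,0,0]}'
```

```text
time_s: 12.92
ee_pos: [0.5697, -0.1083, 0.1906]
orientation: [0.703, 0.704, 0.074, -0.074]
wrist_force: [0.2, -0.3, -0.6]
opening: 0.0086
finger_force: 30.0
time_s: 13.17
ee_pos: [0.5698, -0.0842, 0.2098]
orientation: [0.702, 0.704, 0.074, -0.074]
wrist_force: [0.4, -0.0, -1.6]
opening: 0.0092
finger_force: 30.0
```

```bash

python3 -m handwheel '{"delta_pos":[[9,0,-4.5],[13.4,0,-6.8],[13.4,0,-6.8],[13.4,0,-6.8],[9,0,-4.5]],"rotation":[[0,0,0],[0,0,0],[0,0,0],[0,0,0],[0,0,0]],"claw":[0,0,0,0,0]}'
python3 -m handwheel '{"delta_pos":[[0,0,0]],"rotation":[[0,0,0]],"claw":[0]}'
```

```text
time_s: 13.58
ee_pos: [0.57, -0.0317, 0.2519]
orientation: [0.702, 0.705, 0.075, -0.074]
wrist_force: [0.7, 0.2, -0.7]
opening: 0.009
finger_force: 30.0
time_s: 13.67
ee_pos: [0.5704, -0.031, 0.2523]
orientation: [0.701, 0.706, 0.075, -0.074]
wrist_force: [-0.2, 0.4, -1.8]
opening: 0.0088
finger_force: 30.0
```

The rod is out. Level it (−39° about tool y) and check.

```bash

python3 -m handwheel '{"delta_pos":[[0,0,0],[0,0,0],[0,0,0],[0,0,0]],"rotation":[[0,-0.1,0],[0,-0.1,0],[0,-0.1,0],[0,-0.1,0]],"claw":[0,0,0,0]}'
python3 -m handwheel '{"delta_pos":[[0,0,0],[0,0,0],[0,0,0],[0,0,0],[0,0,0]],"rotation":[[0,-0.1,0],[0,-0.1,0],[0,-0.08,0],[0,0,0],[0,0,0]],"claw":[0,0,0,0,0]}'
python3 - <<'E'
from h import *
s=env.read_state(); p=np.array(s['ee_pos']); T=rot(s['orientation']); print(p,T.round(4),s['qpos'].round(2))
t=np.array([.440,.204,.150]); print("hover delta tool mm",T.T@(t-p)*1000)
E
```

```text
time_s: 14.0
ee_pos: [0.5703, -0.0349, 0.2509]
orientation: [0.703, 0.704, -0.068, 0.07]
wrist_force: [-0.8, 0.0, -3.2]
opening: 0.0091
finger_force: 30.0
time_s: 14.42
ee_pos: [0.5696, -0.0329, 0.2491]
orientation: [0.686, 0.69, -0.164, 0.164]
wrist_force: [0.5, -1.5, -1.7]
opening: 0.0089
finger_force: 30.0
[ 0.56958508 -0.03287314  0.24914031] [[-5.900e-03  1.000e+00  7.000e-04]
 [ 8.925e-01  5.600e-03 -4.511e-01]
 [-4.511e-01 -2.000e-03 -8.925e-01]] [-0.    0.43 -0.45  1.67  0.62  1.35 -0.65]
hover delta tool mm [ 256.88354503 -128.06250404  -18.46118268]
```

```bash

python3 -m handwheel '{"delta_pos":[[15,-8,-1],[28,-15,-2],[30,-15,-2],[30,-15,-2],[30,-15,-2]],"rotation":[[0,0,0],[0,0,0],[0,0,0],[0,0,0],[0,0,0]],"claw":[0,0,0,0,0]}'
python3 -m handwheel '{"delta_pos":[[30,-15,-2],[30,-15,-2],[30,-15,-2],[22,-10,-2],[12,-5,-1]],"rotation":[[0,0,0],[0,0,0],[0,0,0],[0,0,0],[0,0,0]],"claw":[0,0,0,0,0]}'
python3 -m handwheel '{"delta_pos":[[0,0,0],[0,0,0]],"rotation":[[0,0,0],[0,0,0]],"claw":[0,0]}'
python3 -c "
from h import *
s,c=snap('w8'); print(s['ee_pos'],rot(s['orientation']).round(4))
im=env.get_image('top')[:,:,::-1]; cv2.imwrite('pics/raw_t8.png',im)
a=cv2.imread('pics/w8.png'); 
cv2.imwrite('pics/c8.png',np.vstack([cv2.resize(a,(533,400)),cv2.resize(im[180:255,140:240],(533,400),interpolation=cv2.INTER_CUBIC)])[:, :] if 0 else np.hstack([cv2.resize(a,(400,300)),cv2.resize(im[170:260,140:260],(400,300),interpolation=cv2.INTER_CUBIC)]))"
```

```text
time_s: 14.83
ee_pos: [0.5013, 0.0873, 0.1978]
orientation: [0.689, 0.687, -0.164, 0.164]
wrist_force: [0.9, -0.3, -1.3]
opening: 0.0091
finger_force: 30.0
time_s: 15.25
ee_pos: [0.4403, 0.2043, 0.149]
orientation: [0.687, 0.689, -0.164, 0.163]
wrist_force: [0.2, -1.3, -1.1]
opening: 0.0092
finger_force: 30.0
time_s: 15.42
ee_pos: [0.4421, 0.2016, 0.1499]
orientation: [0.687, 0.688, -0.164, 0.165]
wrist_force: [-0.0, -0.2, -1.2]
opening: 0.0088
finger_force: 30.0
[0.44206829 0.2016459  0.149935  ] [[-8.000e-04  1.000e+00  4.000e-04]
 [ 8.918e-01  9.000e-04 -4.524e-01]
 [-4.524e-01 -0.000e+00 -8.918e-01]]
```

View pics/w8.png

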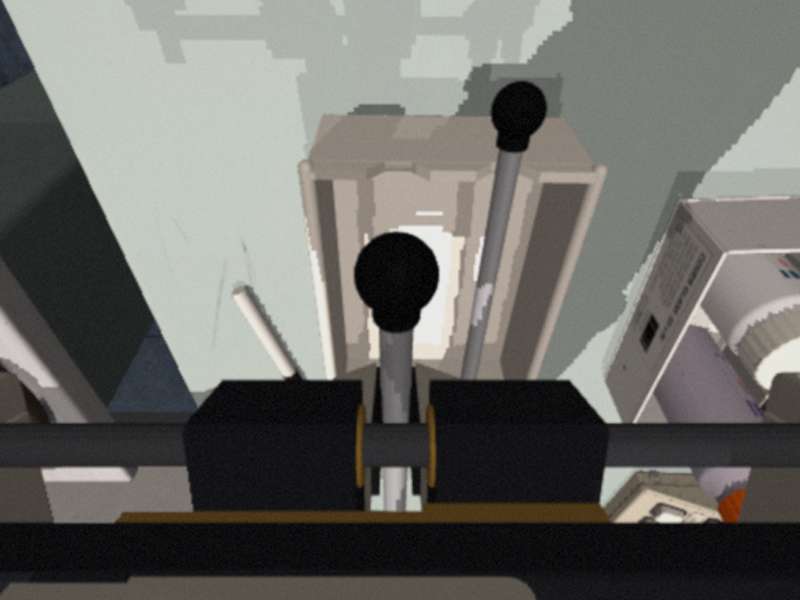

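Notch in the far end wall at about (398,170), far-wall corners (305,166) and (603,172), rod_b far ball (518,110), held outer ball (397,274). Jar and bottle stand in the carton at right, foreshortened.

```bash
python3 - <<'E'
from h import *
np.set_printoptions(precision=4,suppress=True)
s,c=load('w8'); T=rot(s['orientation']); p=np.array(s['ee_pos'])
f=lambda x,y,z:atz(c,x/1.5625,y/1.5625,z)
for n,x,y,z in [("L",303,166,.062),("R",603,171,.062),("notch",398,173,.057),("rbfar",518,110,.061),("rb2",470,372,.061)]: print(n,f(x,y,z))
o,d=ray(c,397/1.5625,274/1.5625); d/=np.linalg.norm(d); g=p-T[:,2]*.0107; print("g",g)
for L in (.0555,.0566,.0577):
    b=d@(o-g); q=b*b-((o-g)@(o-g)-L*L)
    for sg in (-1,1):
        P=o+d*(-b+sg*np.sqrt(max(q,0))); v=P-g; print(L,P,np.degrees(np.arctan2(v[2],v[1])),q)
r=42/1.5625; print("by size",o+d*.011/np.sin(np.arctan(r/303.87)))
E
```

```text
L [0.4016 0.2462 0.062 ]
R [0.5329 0.2441 0.062 ]
notch [0.443  0.2405 0.057 ]
rbfar [0.4912 0.2699 0.061 ]
rb2 [0.4897 0.1061 0.061 ]
g [0.4421 0.2065 0.1595]
0.0555 [0.4423 0.2619 0.1571] -2.4134407594106766 0.001065551983006275
0.0555 [0.4426 0.2213 0.106 ] -74.46780828913732 0.001065551983006275
0.0566 [0.4423 0.2631 0.1586] -0.9093023861475908 0.0011888619830062765
0.0566 [0.4426 0.2202 0.1046] -75.97203488744142 0.0011888619830062765
0.0577 [0.4423 0.2642 0.16  ] 0.49047710876657236 0.001314591983006274
0.0577 [0.4426 0.2191 0.1032] -77.37189760962737 0.001314591983006274
by size [0.4423 0.2633 0.1589]
```

```bash

python3 -m handwheel '{"delta_pos":[[5,0,9],[9,0,17],[10,0,18],[8,0,15],[5,0,10]],"rotation":[[0.0054,0,0.0107],[0,0,0],[0,0,0],[0,0,0],[0,0,0]],"claw":[0,0,0,0,0]}'
python3 -m handwheel '{"delta_pos":[[0,0,0],[0,0,0]],"rotation":[[0,0,0],[0,0,0]],"claw":[0,0]}'
python3 - <<'E'
from h import *
s=env.read_state(); p=np.array(s['ee_pos']); T=rot(s['orientation']); print(p,T.round(4))
t=np.array([.4424,.2042,.0515]); print("delta tool mm",T.T@(t-p)*1000)
E
```

```text
time_s: 15.93
ee_pos: [0.4412, 0.203, 0.0697]
orientation: [0.691, 0.684, -0.166, 0.164]
wrist_force: [0.6, -1.3, -0.3]
opening: 0.0091
finger_force: 30.0
time_s: 16.1
ee_pos: [0.4411, 0.2038, 0.0713]
orientation: [0.691, 0.684, -0.166, 0.164]
wrist_force: [-0.2, 1.3, -1.6]
opening: 0.0091
finger_force: 30.0
[0.44114463 0.20379171 0.07127201] [[ 8.600e-03  9.999e-01 -5.200e-03]
 [ 8.911e-01 -1.000e-02 -4.536e-01]
 [-4.537e-01 -7.000e-04 -8.912e-01]]
delta tool mm [ 9.3443152   1.26460073 17.42869827]
```

```bash

python3 -m handwheel '{"delta_pos":[[3,1,5],[2,0,4],[1.5,0,3],[0,0,0]],"rotation":[[0,0,0],[0,0,0],[0,0,0],[0,0,0]],"claw":[0,0,0,0]}'
python3 -m handwheel '{"delta_pos":[[1,0,2],[0.8,0,1.5],[0,0,0]],"rotation":[[0,0,0],[0,0,0],[0,0,0]],"claw":[0,0,0]}'
```

```text
time_s: 16.43
ee_pos: [0.442, 0.2047, 0.0575]
orientation: [0.691, 0.684, -0.166, 0.164]
wrist_force: [-1.0, -0.5, -0.9]
opening: 0.0091
finger_force: 30.0
time_s: 16.68
ee_pos: [0.442, 0.2049, 0.0537]
orientation: [0.691, 0.685, -0.165, 0.164]
wrist_force: [-0.1, 1.3, -1.5]
opening: 0.009
finger_force: 30.0
```

```bash

python3 -m handwheel '{"delta_pos":[[0.5,0,1],[0,0,0]],"rotation":[[0,0,0],[0,0,0]],"claw":[0,0]}'
python3 -m handwheel '{"delta_pos":[[0.5,0,1],[0,0,0]],"rotation":[[0,0,0],[0,0,0]],"claw":[0,0]}'
```

```text
time_s: 16.85
ee_pos: [0.442, 0.2049, 0.0527]
orientation: [0.691, 0.685, -0.165, 0.164]
wrist_force: [0.5, 0.2, -0.8]
opening: 0.0091
finger_force: 30.0
time_s: 17.02
ee_pos: [0.4421, 0.2048, 0.0516]
orientation: [0.691, 0.685, -0.165, 0.164]
wrist_force: [0.1, 1.0, -0.7]
opening: 0.009
finger_force: 30.0
```

```bash

python3 -m handwheel '{"delta_pos":[[0.5,0,1],[0,0,0]],"rotation":[[0,0,0],[0,0,0]],"claw":[0,0]}'
python3 -m handwheel '{"delta_pos":[[0.3,0,0.6],[0,0,0]],"rotation":[[0,0,0],[0,0,0]],"claw":[0,0]}'
python3 -c "
from h import *
s,c=snap('w9'); print(s['ee_pos'],s['wrist_force'],s['ft_torque'])
im=env.get_image('top')[:,:,::-1]; cv2.imwrite('pics/raw_t9.png',im)
a=cv2.imread('pics/raw_w9.png')[0:240,100:420]; b=env.get_image('side')[120:300,150:390,::-1]
cv2.imwrite('pics/c9.png',np.hstack([cv2.resize(a,(400,300)),cv2.resize(b,(400,300),interpolation=cv2.INTER_CUBIC)]))"
```

```text
time_s: 17.18
ee_pos: [0.4421, 0.2049, 0.0506]
orientation: [0.691, 0.685, -0.165, 0.164]
wrist_force: [0.5, -0.4, 1.3]
opening: 0.0093
finger_force: 30.0
time_s: 17.35
ee_pos: [0.4422, 0.2049, 0.0504]
orientation: [0.691, 0.684, -0.165, 0.164]
wrist_force: [-0.8, -0.4, 5.9]
opening: 0.0088
finger_force: 30.0
[0.44217222 0.20490558 0.05040059] [-0.7531239  -0.43216862  5.90370731] [-0.03704348  0.09330638 -0.12410997]
```

View pics/c9.png

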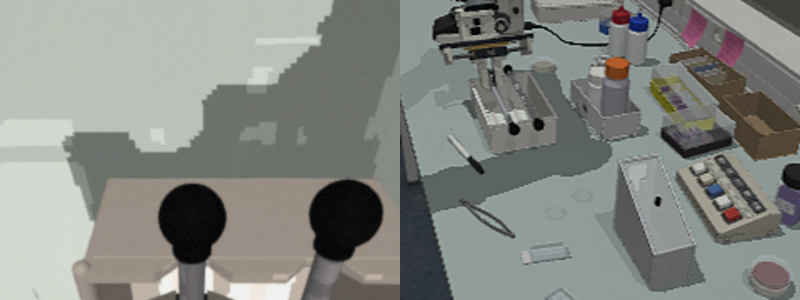

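Both rods' balls are outside both end walls, and the bottle stands upright beside the jar. The notches now bear about 6 N. Release and lift away vertically.

```bash

python3 -m handwheel '{"delta_pos":[[-0.3,0,-0.6],[0,0,0],[0,0,0],[0,0,0],[0,0,0]],"rotation":[[0,0,0],[0,0,0],[0,0,0],[0,0,0],[0,0,0]],"claw":[11,14,18,21,21]}'
python3 -m handwheel '{"delta_pos":[[0,0,0],[-4,0,-8],[-9,0,-18],[-15,0,-30],[-15,0,-30]],"rotation":[[0,0,0],[0,0,0],[0,0,0],[0,0,0],[0,0,0]],"claw":[21,21,21,21,21]}'
python3 -m handwheel '{"delta_pos":[[-15,0,-30],[-15,0,-30],[0,0,0]],"rotation":[[0,0.11,0],[0,0.11,0],[0,0.11,0]],"claw":[50,50,50]}'
python3 -m handwheel '{"delta_pos":[[0,0,0],[0,0,0],[0,0,0]],"rotation":[[0,0.11,0],[0,0.03,0],[0,0,0]],"claw":[50,50,50]}'
python3 - <<'E'
from h import *
s=env.read_state(); p=np.array(s['ee_pos']); T=rot(s['orientation']); print(p,T.round(4),s['qpos'].round(2))
E
```

```text
time_s: 17.92
ee_pos: [0.442, 0.2048, 0.0504]
orientation: [0.691, 0.685, -0.165, 0.164]
wrist_force: [0.3, -1.7, 0.9]
opening: 0.0207
finger_force: 0.0
time_s: 18.33
ee_pos: [0.4413, 0.2051, 0.1478]
orientation: [0.69, 0.685, -0.166, 0.164]
wrist_force: [0.7, 0.4, -0.1]
opening: 0.021
finger_force: 0.0
time_s: 18.58
ee_pos: [0.4443, 0.2054, 0.2203]
orientation: [0.708, 0.703, -0.043, 0.05]
wrist_force: [1.5, 0.3, -0.2]
opening: 0.0364
finger_force: 0.0
time_s: 18.83
ee_pos: [0.4426, 0.1992, 0.2146]
orientation: [0.712, 0.702, 0.001, 0.001]
wrist_force: [0.2, -0.3, -0.4]
opening: 0.0497
finger_force: 0.0
[0.44261378 0.19920048 0.2145907 ] [[ 0.0143  0.9999  0.0018]
 [ 0.9999 -0.0143  0.    ]
 [ 0.      0.0018 -1.    ]] [ 0.01  0.3  -0.67  1.88  0.21  1.04 -0.76]
```

```bash

python3 -m handwheel '{"delta_pos":[[-20,-1,0],[-36,-2,0],[-36,-2,0],[-36,-2,0],[-36,-2,0]],"rotation":[[0,0,0],[0,0,0],[0,0,0],[0,0,0],[0,0,0]],"claw":[50,50,50,50,50]}'
python3 -m handwheel '{"delta_pos":[[-36,-2,0],[-36,-2,0],[-36,-2,0],[-36,-2,0],[-36,-2,0]],"rotation":[[0,0,0],[0,0,0],[0,0,0],[0,0,0],[0,0,0]],"claw":[50,50,50,50,50]}'
python3 -m handwheel '{"delta_pos":[[-36,-2,0],[-36,-2,0],[-24,-2,0],[0,0,0]],"rotation":[[0,0,-0.11],[0,0,-0.11],[0,0,-0.11],[0,0,-0.11]],"claw":[50,50,50,50]}'
python3 -m handwheel '{"delta_pos":[[0,0,0],[0,0,0],[0,0,0],[0,0,0],[0,0,0]],"rotation":[[0,0,-0.11],[0,0,-0.11],[0,0,-0.11],[0,0,-0.11],[0,0,-0.11]],"claw":[50,50,50,50,50]}'
python3 -m handwheel '{"delta_pos":[[0,0,0],[0,0,0],[0,0,0],[0,0,0],[0,0,0]],"rotation":[[0,0,-0.11],[0,0,-0.11],[0,0,-0.11],[0,0,-0.11],[0,0,-0.04]],"claw":[50,50,50,50,50]}'
python3 -m handwheel '{"delta_pos":[[0,0,0]],"rotation":[[0,0,0]],"claw":[50]}'
python3 - <<'E'
from h import *
s=env.read_state(); p=np.array(s['ee_pos']); T=rot(s['orientation']); print(p,T.round(4),s['qpos'].round(2))
print("delta tool mm to frame centre",T.T@(np.array([.4167,-.2412,.015])-p)*1000)
E
```

```text
time_s: 19.25
ee_pos: [0.4309, 0.0379, 0.2138]
orientation: [0.709, 0.705, -0.001, 0.0]
wrist_force: [0.6, -0.7, 0.4]
opening: 0.0503
finger_force: 0.0
time_s: 19.67
ee_pos: [0.4197, -0.1423, 0.2139]
orientation: [0.709, 0.705, -0.001, -0.0]
wrist_force: [1.4, -0.5, 0.1]
opening: 0.0502
finger_force: 0.0
time_s: 20.0
ee_pos: [0.4223, -0.2423, 0.2134]
orientation: [0.539, 0.842, -0.001, -0.0]
wrist_force: [-0.3, -0.2, 0.5]
opening: 0.0501
finger_force: 0.0
time_s: 20.42
ee_pos: [0.4228, -0.2364, 0.2137]
orientation: [0.287, 0.958, -0.0, -0.001]
wrist_force: [-0.2, -0.2, 0.6]
opening: 0.0498
finger_force: 0.0
time_s: 20.83
ee_pos: [0.4228, -0.2364, 0.2137]
orientation: [0.051, 0.999, -0.0, -0.001]
wrist_force: [-1.5, 0.2, 0.1]
opening: 0.0499
finger_force: 0.0
time_s: 20.92
ee_pos: [0.4228, -0.2365, 0.2136]
orientation: [0.053, 0.999, -0.0, -0.001]
wrist_force: [-0.0, 0.2, -0.2]
opening: 0.0499
finger_force: 0.0
[ 0.42276982 -0.23649917  0.21364781] [[-9.944e-01  1.056e-01 -1.200e-03]
 [ 1.056e-01  9.944e-01 -0.000e+00]
 [ 1.200e-03 -1.000e-04 -1.000e+00]] [ 0.96  0.3  -0.69  1.88  0.22  1.04  1.64]
delta tool mm to frame centre [  5.30454033  -5.28723273 198.65497966]
```

```bash

python3 -m handwheel '{"delta_pos":[[5.3,-5.3,15],[0,0,30],[0,0,35],[0,0,35],[0,0,30]],"rotation":[[0,0,-0.009],[0,0,0],[0,0,0],[0,0,0],[0,0,0]],"claw":[50,50,50,50,50]}'
python3 -m handwheel '{"delta_pos":[[0,0,15],[0,0,0],[0,0,0]],"rotation":[[0,0,0],[0,0,0],[0,0,0]],"claw":[50,50,50]}'
python3 -c "
from h import *
s,c=snap('w10'); p=np.array(s['ee_pos']); T=rot(s['orientation']); print(p,T.round(4),s['wrist_force'])
print(T.T@(np.array([.4167,-.2412,.0045])-p)*1000)"
```

```text
time_s: 21.33
ee_pos: [0.4164, -0.2414, 0.0669]
orientation: [0.051, 0.999, -0.0, -0.001]
wrist_force: [0.3, -0.4, 0.4]
opening: 0.0499
finger_force: 0.0
time_s: 21.58
ee_pos: [0.4166, -0.2413, 0.0534]
orientation: [0.05, 0.999, 0.0, -0.001]
wrist_force: [0.6, 0.2, 0.0]
opening: 0.0501
finger_force: 0.0
[ 0.41660857 -0.24127874  0.05337772] [[-9.950e-01  1.003e-01 -1.700e-03]
 [ 1.003e-01  9.950e-01  8.000e-04]
 [ 1.800e-03  6.000e-04 -1.000e+00]] [0.64669208 0.24044947 0.01661267]
[-0.17006172  0.05837397 48.87754153]
```

View pics/w10.png

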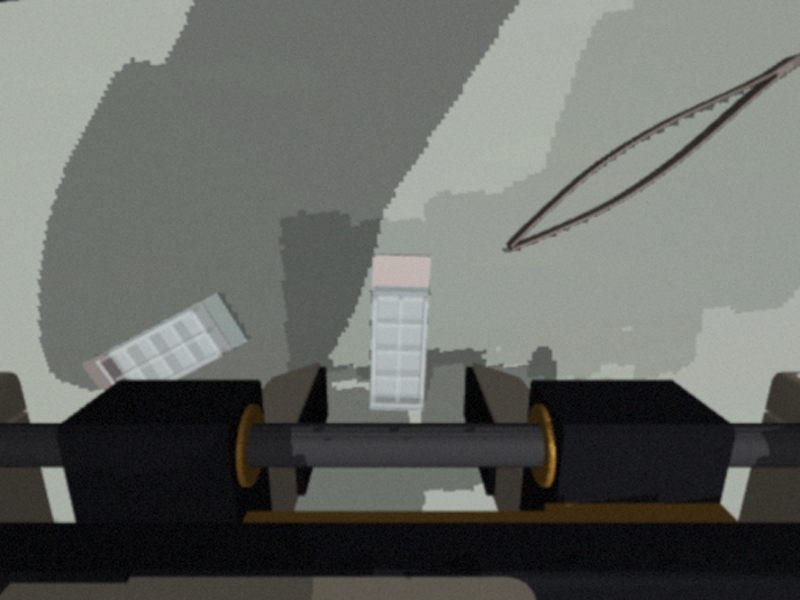

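The slide is centred between the fingers: white end (402,256), frame from row 290 to row 409.

```bash
python3 - <<'E'
from h import *
np.set_printoptions(precision=4,suppress=True)
s,c=load('w10'); T=rot(s['orientation']); p=np.array(s['ee_pos'])
f=lambda x,y,z:atz(c,x/1.5625,y/1.5625,z)
A=f(402,256,.0025);B=f(400.5,291,.0145);C=f(397.5,409,.0145)
print(A,B,C,np.linalg.norm(B-C)); D=B-C; print("slide yaw deg",np.degrees(np.arctan2(-D[1],-D[0])))
m=(B+C)/2; print("frame mid",m,"tool delta mm",T.T@(m-p)*1000)
E
```

```text
[ 0.3759 -0.2335  0.0025] [ 0.3888 -0.2355  0.0145] [ 0.4439 -0.2423  0.0145] 0.05557125558987448
slide yaw deg -6.962270691059856
frame mid [ 0.4164 -0.2389  0.0145] tool delta mm [ 0.4133  2.3159 38.8799]
```

```bash

python3 -m handwheel '{"delta_pos":[[0,2,10],[0,0,18],[0,0,12],[0,0,5],[0,0,0]],"rotation":[[0,0,0.02],[0,0,0],[0,0,0],[0,0,0],[0,0,0]],"claw":[40,40,40,40,40]}'
python3 -m handwheel '{"delta_pos":[[0,0,0]],"rotation":[[0,0,0]],"claw":[40]}'
```

```text
time_s: 22.05
ee_pos: [0.4171, -0.2403, 0.009]
orientation: [0.061, 0.998, -0.0, 0.0]
wrist_force: [-0.7, 0.4, 0.3]
opening: 0.04
finger_force: 0.0
time_s: 22.13
ee_pos: [0.4175, -0.2404, 0.0097]
orientation: [0.06, 0.998, -0.0, 0.001]
wrist_force: [-0.4, -0.2, -0.6]
opening: 0.0402
finger_force: 0.0
```

```bash

python3 -m handwheel '{"delta_pos":[[0,0,3],[0,0,2],[0,0,0]],"rotation":[[0,0,0],[0,0,0],[0,0,0]],"claw":[40,36,33]}'
python3 -m handwheel '{"delta_pos":[[0,0,0],[0,0,0],[0,0,0],[0,0,0],[0,0,0]],"rotation":[[0,0,0],[0,0,0],[0,0,0],[0,0,0],[0,0,0]],"claw":[30,27,24,20,15]}'
python3 -m handwheel '{"delta_pos":[[0,0,0],[0,0,0]],"rotation":[[0,0,0],[0,0,0]],"claw":[15,15]}'
```

```text
time_s: 22.38
ee_pos: [0.4168, -0.2404, 0.0038]
orientation: [0.061, 0.998, -0.0, 0.0]
wrist_force: [0.3, -0.4, -0.8]
opening: 0.0342
finger_force: 0.0
time_s: 22.8
ee_pos: [0.4167, -0.2402, 0.0037]
orientation: [0.06, 0.998, -0.0, 0.0]
wrist_force: [0.7, 0.4, 1.7]
opening: 0.024
finger_force: 30.0
time_s: 22.97
ee_pos: [0.4167, -0.2402, 0.0037]
orientation: [0.06, 0.998, -0.0, 0.0]
wrist_force: [0.3, 1.0, 2.1]
opening: 0.0237
finger_force: 30.0
```

```bash

python3 -m handwheel '{"delta_pos":[[0,0,-6],[0,0,-20],[0,0,-35],[0,0,-40],[0,0,-29]],"rotation":[[0,0,0],[0,0,0],[0,0,-0.035],[0,0,-0.035],[0,0,-0.035]],"claw":[15,15,15,15,15]}'
python3 -m handwheel '{"delta_pos":[[-3,15,0],[-4,28,0],[-5,36,0],[-5,36,0],[-5,36,0]],"rotation":[[0,0,0],[0,0,0],[0,0,0],[0,0,0],[0,0,0]],"claw":[15,15,15,15,15]}'
python3 -m handwheel '{"delta_pos":[[-5,36,0],[-5,36,0],[-5,36,0],[-5,36,0],[-5,36,0]],"rotation":[[0,0,0],[0,0,0],[0,0,0],[0,0,0],[0,0,0]],"claw":[15,15,15,15,15]}'
python3 -m handwheel '{"delta_pos":[[-4,30,0],[-2,19,0],[0,9,0],[0,0,0],[0,0,0]],"rotation":[[0,0,0],[0,0,0],[0,0,0],[0,0,0],[0,0,0]],"claw":[15,15,15,15,15]}'
python3 -c "
from h import *
s,c=snap('w11'); p=np.array(s['ee_pos']); T=rot(s['orientation']); print(p,T.round(4),s['opening'],s['qpos'].round(2))
print(T.T@(np.array([.4695,.149,.0697])-p)*1000)"
```

```text
time_s: 23.38
ee_pos: [0.4169, -0.2397, 0.1364]
orientation: [0.007, 1.0, 0.0, 0.0]
wrist_force: [0.9, -0.5, 1.2]
opening: 0.0235
finger_force: 30.0
time_s: 23.8
ee_pos: [0.4408, -0.0883, 0.1341]
orientation: [0.008, 1.0, -0.0, 0.0]
wrist_force: [1.3, -0.4, -0.5]
opening: 0.0237
finger_force: 30.0
time_s: 24.22
ee_pos: [0.4687, 0.0917, 0.1339]
orientation: [0.008, 1.0, -0.0, 0.0]
wrist_force: [1.2, -0.7, 1.1]
opening: 0.0234
finger_force: 30.0
time_s: 24.63
ee_pos: [0.4754, 0.147, 0.1334]
orientation: [0.008, 1.0, -0.001, -0.0]
wrist_force: [-1.1, -0.4, -0.2]
opening: 0.0237
finger_force: 30.0
[0.47542676 0.14696062 0.13342802] [[-9.999e-01  1.560e-02 -7.000e-04]
 [ 1.560e-02  9.999e-01 -1.000e-03]
 [ 7.000e-04 -1.000e-03 -1.000e+00]] 0.023725636414954974 [ 0.16  0.44 -0.74  1.95  0.38  0.9   0.78]
[ 5.91425399  2.01249275 63.73003691]
```

View pics/w11.png

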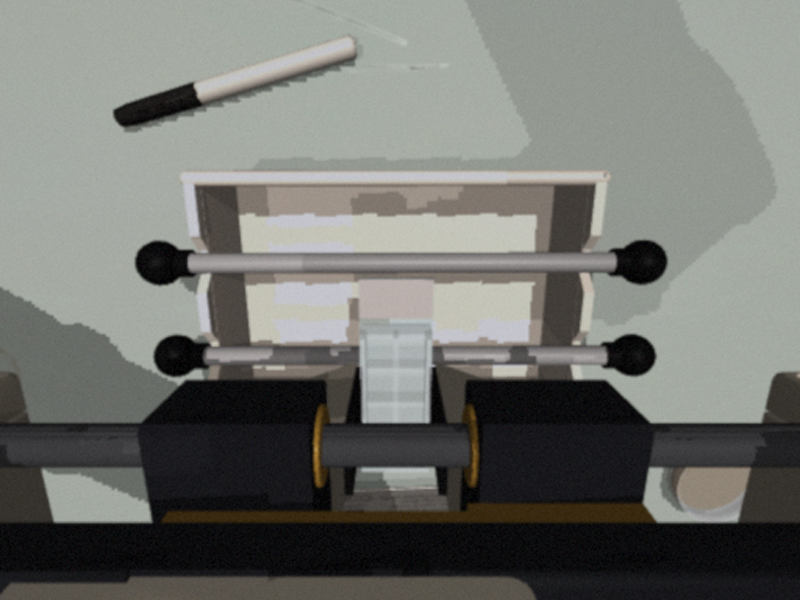

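Both rods lie level in their notches: the new one between (160,262) and (642,262), rod_b between (180,355) and (632,355). The slide is held wells up, white end at (396,282).

```bash
python3 - <<'E'
from h import *
np.set_printoptions(precision=4,suppress=True)
s,c=load('w11'); T=rot(s['orientation']); p=np.array(s['ee_pos'])
f=lambda x,y,z:atz(c,x/1.5625,y/1.5625,z)
a=[f(160,262,.061),f(642,262,.061),f(180,355,.061),f(632,355,.061)]; print(np.array(a)); m=np.mean(a,0); print("mid",m)
for x,y in ((359,279),(433,279)): print("white end corners",f(x,y,p[2]-.0037+.0025), T.T@(f(x,y,p[2]-.0012)-p)*1000)
x=np.array([m[0],m[1],.0697])-T[:,0]*.004; print(T.T@(x-p)*1000)
E
```

```text
[[0.439  0.0328 0.061 ]
 [0.4426 0.269  0.061 ]
 [0.4878 0.0358 0.061 ]
 [0.4913 0.2701 0.061 ]]
mid [0.4652 0.1519 0.061 ]
white end corners [0.4338 0.1359 0.1322] [ 41.4004 -11.7402   1.2405]
white end corners [0.4342 0.1612 0.1322] [41.4156 13.5726  1.2143]
[ 6.2877  4.8872 63.7301]
```

```bash

python3 -m handwheel '{"delta_pos":[[3,2,6],[3.3,2,14],[0,0,18],[0,0,12],[0,0,6]],"rotation":[[0,0,0],[0,0,0],[0,0,0],[0,0,0],[0,0,0]],"claw":[15,15,15,15,15]}'
python3 -m handwheel '{"delta_pos":[[0,0,3],[0,0,0],[0,0,0]],"rotation":[[0,0,0],[0,0,0],[0,0,0]],"claw":[15,15,15]}'
```

```text
time_s: 25.1
ee_pos: [0.4686, 0.1503, 0.0758]
orientation: [0.009, 1.0, -0.001, -0.001]
wrist_force: [-1.0, -0.2, -0.5]
opening: 0.0238
finger_force: 30.0
time_s: 25.35
ee_pos: [0.4698, 0.152, 0.0749]
orientation: [0.008, 1.0, 0.0, 0.0]
wrist_force: [-0.6, 0.1, 0.9]
opening: 0.0234
finger_force: 30.0
```

```bash

python3 -m handwheel '{"delta_pos":[[0,0,2],[0,0,1.5],[0,0,0],[0,0,0]],"rotation":[[0,0,0],[0,0,0],[0,0,0],[0,0,0]],"claw":[15,15,15,15]}'
python3 -m handwheel '{"delta_pos":[[0,0,1],[0,0,0],[0,0,0]],"rotation":[[0,0,0],[0,0,0],[0,0,0]],"claw":[15,15,15]}'
```

```text
time_s: 25.68
ee_pos: [0.4697, 0.152, 0.0712]
orientation: [0.008, 1.0, -0.0, 0.0]
wrist_force: [1.2, -0.8, -0.8]
opening: 0.0236
finger_force: 30.0
time_s: 25.93
ee_pos: [0.4696, 0.152, 0.0701]
orientation: [0.008, 1.0, -0.0, 0.0]
wrist_force: [-0.4, 0.9, -0.0]
opening: 0.0237
finger_force: 30.0
```

```bash

python3 -m handwheel '{"delta_pos":[[0,0,0.7],[0,0,0]],"rotation":[[0,0,0],[0,0,0]],"claw":[15,15]}'
python3 -m handwheel '{"delta_pos":[[0,0,0.5],[0,0,0]],"rotation":[[0,0,0],[0,0,0]],"claw":[15,15]}'
```

```text
time_s: 26.1
ee_pos: [0.4698, 0.1521, 0.0695]
orientation: [0.008, 1.0, -0.0, 0.0]
wrist_force: [-0.2, -0.5, 2.6]
opening: 0.0235
finger_force: 30.0
time_s: 26.27
ee_pos: [0.47, 0.1521, 0.0694]
orientation: [0.008, 1.0, -0.0, 0.001]
wrist_force: [-1.3, -1.1, 7.3]
opening: 0.0234
finger_force: 30.0
```

In contact at the expected height. Release and withdraw. I've now viewed 12 pictures, over the limit of 10, so the final check will be by image code only.

```bash

python3 -m handwheel '{"delta_pos":[[0,0,-0.6],[0,0,0],[0,0,0],[0,0,0],[0,0,0]],"rotation":[[0,0,0],[0,0,0],[0,0,0],[0,0,0],[0,0,0]],"claw":[25,28,32,40,40]}'
python3 -m handwheel '{"delta_pos":[[0,0,0],[0,0,-8],[0,0,-20],[0,0,-35],[0,0,-35]],"rotation":[[0,0,0],[0,0,0],[0,0,0],[0,0,0],[0,0,0]],"claw":[40,40,40,40,40]}'
python3 -m handwheel '{"delta_pos":[[30,0,-30],[38,0,0],[0,0,0],[0,0,0],[0,0,0]],"rotation":[[0,0,0],[0,0,0],[0,0,0],[0,0,0],[0,0,0]],"claw":[40,40,40,40,40]}'
python3 - <<'E'
from h import *
np.set_printoptions(precision=4,suppress=True)
s,c=snap('w12'); print(s['ee_pos'],s['time_s'])
# compare slide area between before (w11) & now: project expected slide corners and rod balls, report mean colours
im=cv2.imread('pics/raw_w12.png'); g=cv2.cvtColor(im,cv2.COLOR_BGR2GRAY)
for n,P in [("ballA-",(.439,.033,.061)),("ballA+",(.4426,.269,.061)),("ballB-",(.4878,.0358,.061)),("ballB+",(.4913,.270,.061)),("white field",(.433,.152,.0685)),("frame mid",(.4695,.152,.0805)),("beside frame",(.4695,.18,.0))]:
    u=proj(c,P); i,j=int(u[1]),int(u[0]); ok=3<i<380 and 3<j<508
    print(n,u.round(0), im[i-2:i+3,j-2:j+3].mean((0,1)).round(0) if ok else "out")
t=env.get_image('top'); h=cv2.cvtColor(t,cv2.COLOR_RGB2HSV); m=cv2.inRange(h,(3,150,80),(20,255,255)); n_,l,st,ce=cv2.connectedComponentsWithStats(m); i=1+st[1:,4].argmax(); ct=env.calibration('top'); print("cap",st[i],atz(ct,*ce[i],.152))
u=proj(ct,(.661,.149,.088)); print("jar cap col",u,t[int(u[1]),int(u[0])])
E
```

```text
time_s: 26.68
ee_pos: [0.4695, 0.152, 0.0693]
orientation: [0.008, 1.0, -0.0, -0.0]
wrist_force: [-0.7, -0.5, -0.0]
opening: 0.0387
finger_force: 0.0
time_s: 27.1
ee_pos: [0.4685, 0.152, 0.1684]
orientation: [0.008, 1.0, -0.0, -0.001]
wrist_force: [1.5, -0.3, 0.9]
opening: 0.0402
finger_force: 0.0
time_s: 27.52
ee_pos: [0.4025, 0.1529, 0.1974]
orientation: [0.008, 1.0, -0.0, 0.001]
wrist_force: [0.8, -0.6, -0.1]
opening: 0.0399
finger_force: 0.0
[0.4025 0.1529 0.1974] 27.5167
ballA- [137. 227.] [8. 7. 8.]
ballA+ [365. 227.] [18. 17. 17.]
ballB- [145. 269.] [9. 9. 9.]
ballB+ [362. 269.] [11. 10. 10.]
white field [252. 222.] [114. 116. 123.]
frame mid [252. 260.] [169. 168. 164.]
beside frame [275. 230.] [87. 88. 91.]
cap [210 142  14  13 127] [0.654 0.065 0.152]
jar cap col [194.0926 150.4787] [220 220 220]
```

```bash
python3 - <<'E'
from h import *
s,c=load('w12'); g=cv2.imread('pics/raw_w12.png',0)
P=lambda x,y,z:proj(c,(x,y,z)).round(1)
print("expect: white end",P(.4275,.152,.0685),"frame",P(.4435,.152,.0805),P(.4955,.152,.0805),"frame sides",P(.4695,.140,.0805),P(.4695,.164,.0805),"glass sides",P(.433,.139,.0685),P(.433,.165,.0685))
print("col",list(g[205:290:2,252])); print("row frame",list(g[258,228:278:2])); print("row field",list(g[222,228:278:2]))
E
```

```text
expect: white end [251.8 216.8] frame [252.  236.4] [252.8 283.5] frame sides [240.4 260.7] [264.4 260.3] glass sides [238.9 222.2] [264.8 221.8]
col [np.uint8(178), np.uint8(181), np.uint8(180), np.uint8(180), np.uint8(178), np.uint8(137), np.uint8(98), np.uint8(115), np.uint8(119), np.uint8(117), np.uint8(115), np.uint8(118), np.uint8(114), np.uint8(129), np.uint8(134), np.uint8(140), np.uint8(157), np.uint8(171), np.uint8(170), np.uint8(170), np.uint8(158), np.uint8(159), np.uint8(170), np.uint8(171), np.uint8(172), np.uint8(169), np.uint8(154), np.uint8(164), np.uint8(176), np.uint8(172), np.uint8(164), np.uint8(154), np.uint8(152), np.uint8(42), np.uint8(33), np.uint8(38), np.uint8(42), np.uint8(43), np.uint8(49), np.uint8(54), np.uint8(56), np.uint8(53), np.uint8(52)]
row frame [np.uint8(133), np.uint8(134), np.uint8(135), np.uint8(132), np.uint8(134), np.uint8(131), np.uint8(136), np.uint8(169), np.uint8(148), np.uint8(150), np.uint8(149), np.uint8(149), np.uint8(153), np.uint8(157), np.uint8(151), np.uint8(148), np.uint8(150), np.uint8(152), np.uint8(164), np.uint8(145), np.uint8(137), np.uint8(135), np.uint8(134), np.uint8(133), np.uint8(135)]
row field [np.uint8(99), np.uint8(104), np.uint8(105), np.uint8(104), np.uint8(100), np.uint8(102), np.uint8(116), np.uint8(178), np.uint8(180), np.uint8(149), np.uint8(118), np.uint8(119), np.uint8(118), np.uint8(118), np.uint8(116), np.uint8(117), np.uint8(118), np.uint8(117), np.uint8(118), np.uint8(92), np.uint8(69), np.uint8(71), np.uint8(67), np.uint8(66), np.uint8(70)]
```

Edges of the white end and the frame sides match the expected pose within 1–2 px, so I'm handing in.

```bash
python3 -c "
from h import *
print(env.finish_job())"
```

```text
the job is handed in; nothing more can be done
None
```

The job is handed in at about 28 s: the bottle stands beside the jar in the carton, the rod lies level in the empty notches, and the slide lies wells up across the middle of both rods; my last check, after the slide was released, was by image code only, because I had viewed 12 pictures against the limit of 10.

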